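# Lock a mount stud into the display channel

## Task

Take the mount stud with the blue grip out of the red-lined case, set its steel foot lengthwise down through the slot of the aluminium display channel between the two pairs of red marks, press it down against the sprung plate until the foot is below the lips, and twist it a quarter turn so that the foot lies squarely across the channel, caught under both lips. Let go and leave it upright there; leave the yellow-gripped stud standing where it is.

Things in the scene. Friction and masses are not known exactly. Their poses are not given: they have to be found in the camera images.
- blue_grip (a point): Stud standing in a black case lined red (floor 8, rim 22 mm above the table). Steel foot bar 66 (x) x 18 (y) x 8 mm thick, 12 mm round neck up to 36 mm, blue grip block 30 (x) x 16 (y) x 30 mm tall on top; 66 mm tall, 110 g. Point: centre of the grip block, 51 mm above the foot's underside. Grip it across the 16 mm (along y). z up. A half turn gives the same shape.
- yellow_grip (a point): The same stud with a yellow grip, in the same case about 160 mm from the blue one; the two may be either way round. Not wanted. Point and axes as for the blue one.
- slot (a point): Middle of the slot of the fixed aluminium channel, level with the lip tops, 43 mm above the table. x along the channel, y across, z up. Channel 220 long, 90 wide, 82 inside, ends closed, on a white board. Slot between the lips 38 wide; lips 3 thick. Red marks on the lips 30 mm either side along x. A foot caught under the lips has its grip centre 40 mm above this point.
- plate (a joint): Travel (m) of the brass sprung plate in the channel, 0 up to 0.012 pressed down. It only moves up and down; its top rests 8 mm below the lip tops; it pushes back 3 N at 0, 8 N at the bottom. A foot on it clears the lips' undersides when pressed over 3 mm (5 to 10 is comfortable); let go after the twist it is lifted against them (0.003).
Mind the look-alikes: they are no part of the job. Leave any turquoise look-alike of the part that bears yellow_grip alone.

How it is judged:
On the way, in this order (a step that is already met when the one before it is completed fails the run):
1. the blue stud's foot is in the slot lengthwise, pressed below the lips (z of blue_grip in the frame of slot below 0.0405 m and x of blue_grip in the frame of slot between -0.08 and 0.08 m and y of blue_grip in the frame of slot between -0.02 and 0.02 m and angle between the x axis of blue_grip and the x axis of slot, either way round below 0.4 rad), for 0.05 s.
2. the foot is turned a quarter turn, across the channel under both lips (z of blue_grip in the frame of slot below 0.0425 m and horizontal distance between blue_grip and slot below 0.08 m and angle between the x axis of blue_grip and the y axis of slot, either way round below 0.3 rad), for 0.1 s.
At the end, for the whole second after the job is handed in: Blue stud upright (8 degrees) in the channel, neck within 30 mm of its middle, foot within 17 degrees of straight across and held up under both lips by the plate (grip centre 36 to 42.5 mm above the lip tops), at rest; yellow stud upright within 30 mm of its start (z of blue_grip in the frame of slot between 0.036 and 0.0425 m and x of blue_grip in the frame of slot between -0.03 and 0.03 m and y of blue_grip in the frame of slot between -0.02 and 0.02 m and angle between the x axis of blue_grip and the y axis of slot, either way round below 0.3 rad and angle between each of blue_grip, yellow_grip's own z axis and vertical below 0.15 rad and distance of yellow_grip from where it was at the start of the episode below 0.03 m and velocity of joint plate between -0.02 and 0.02 m/s); the robot touches nothing.
It fails at once if the yellow stud is moved more than 30 mm or knocked over (distance of yellow_grip from where it was at the start of the episode above 0.03 m or angle between yellow_grip's own z axis and vertical above 0.5 rad).
It also fails if it takes over 42 s, if anything falls off the work surface, if the arm or the gripper's body presses on something with over 40 N, if the wrist force passes 120 N, or if a joint passes its speed limit or range.

## Robot

A 6-joint arm with a two-finger parallel gripper is mounted at the origin on the work surface. World frame = base frame: x ahead of the robot, y to its left, z up, the work surface at z = 0. Lengths are in m, angles in rad, forces in N, time in s.
With the tool pointing down it reaches from about 0.325 to 0.85 m from the base axis. Payload 15.5 kg.
Tool frame: the origin (TCP) lies midway between the tips of the shut fingers; the grasp point (between the pads) lies 19 mm behind it (arm.hold_point_z is the distance from the TCP to the grasp point, in m); z points along the fingers, y is the line along which they close (so a half turn about z gives the same grasp; the last joint's range is limited). The gripper opens to 91 mm and grips with 3 to 60 N. Pads are 32 mm wide; open, the fingers measure 118 mm over their backs; the gripper's body (76 mm by 178 mm) begins 60 mm behind the grasp point.
Start: joints at [-1.218, 0.494, 1.345, -0, 1.302, -0.096], TCP at [0.271, -0.563, 0.214] pointing down, gripper open.
Joint ranges: [-2.91, 2.91], [-0.82, 2.16], [0.22, 2.67], [-1.22, 4.37], [0.12, 2.79], [-3.08, 3.08]. Speed limits (rad/s): [1.89, 1.89, 2.57, 3.01, 3.01, 3.01].

## Interface

Orientations are given as a unit quaternion [x, y, z, w].
In Python, from plant import readout, camera, arm, spotter gives the robot as it stands. The module is installed in compiled form; this text tells all that it offers.
- The arm moves only by the tool play_rows, never from a script. Its argument "deltas" is a list of rows, each an object of numbers: "dx", "dy", "dz": the shift along the tool's x, y, z in mm; "roll": the turn about the tool's z in degrees. In form: [{"dx": .., "dy": .., "dz": .., "roll": ..}, ...]. A call has 1 to 10 rows; each row is the pose to reach, as a shift and turn from the pose commanded when the call began, along the tool's axes at that moment; what a row does not reach only later rows make up. A row lasts 1/8 s, in which the tool goes at most 62.5 mm and 10.7 degrees, less where a joint would pass 70% of its speed; a pose out of reach is approached as far as the arm can. A call with a gripper value outside its range is refused whole. "fingers" is the opening, from -1 (shut) to 1 (fully open), set as the call begins (left out, the last holds). The fingers move at their own pace and stop on an object; "squeeze" is the grip in N (left out, the last holds). Time passes only in rows, so rows that repeat a pose let the fingers close. It gives the time, the measured TCP pose, the force, the opening and the grip force at its end, in the units of the state.
- readout.sense(): the state, without advancing time (a new reading comes with each control period).
- camera(name): name is "side" or "top" or "wrist"; returns a dict with "img" (384x512x3 uint8, red, green, blue), "fx", "fy", "cx", "cy" (pixels), "T" (4x4, takes a point from camera to world coordinates). Camera axes: x right, y down, z forward; pixel columns grow to the right and rows downward; lengths in m; the calibration is good to about 2 mm. A picture is of the moment at which its call begins. There is no depth.
- arm.finish_job(): hands the job in; it is judged then, once.
Trained networks look in a picture, given as the dict that the camera call returned (one of the last four; its "shot" number tells which), for a name from the list of things; names that differ only in an ending like _2 or _b are one class to them, and where a whole thing is asked for, a point or a joint stands for the part that bears it (a point fixed in the world has none). Each returns a list of dicts, best first, with "p" (0 to 1); they miss things now and then, are a little off and sometimes report something else, mostly with a low value. They report only what shows in the picture. A call takes as long as a camera call. They do not tell look-alikes from the thing itself.
- spotter.find_in(picture, label): "bbox" ([left, top, right, bottom] in pixels, round what is visible of it).
- spotter.regions_of(picture, label): "pixels" (384x512 bool, what is visible of it) and "bbox" ([left, top, right, bottom] in pixels, round what is visible of it).
- spotter.tip_of(picture, label): "at" ([row, column] in pixels: a listed point, or the origin of a listed thing).
The state is a dict: "t": time; "joints": joint angles; "joint_vel": joint speeds; "tau": joint torques, N m; "tcp_pos": TCP position; "eef_rot": TCP orientation; "ft_force": force on the tool from outside, world axes, zero at the start; "wrist_torque": the same for the moment, N m; "width": opening from 0.0 (shut) to 1.0 (fully open); "gripper_force": force on a finger pad.
Only numpy, scipy, OpenCV 4.12 (cv2) and the standard library are available. Lean on these libraries where they do the work, as an engineer would, in place of code of your own. Each camera call takes 0.05 s, during which the arm holds its last target. There are 200 camera calls.

## Working session

There is one attempt and no reset: what is moved stays moved. The work goes in short steps, Python scripts to look and compute and a tool call to move; the robot and the scene stay as the last step left them, time stands still between calls to the robot, and variables do not carry over. Pictures are saved under pics/ and viewed, at most 10 in all, crops included, and the job is handed in when it is done.

Besides the shell and the picture viewer there is one more tool, called after "Emit:" as name(argument=value, ...), one argument or row to a line, values as JSON. play_rows: Moves the arm, as the interface text tells. Its arguments: {"type":"object","properties":{"deltas":{"type":"array","items":{"type":"object","properties":{"dx":{"type":"number"},"dy":{"type":"number"},"dz":{"type":"number"},"roll":{"type":"number"}}}},"fingers":{"type":"number"},"squeeze":{"type":"number"}},"required":["deltas"]}

```bash
mkdir -p pics; cat > h.py <<'E'
import numpy as np, cv2
from plant import readout, camera, arm, spotter
def ray(c,r,col,z):
    T=np.array(c["T"]); d=T[:3,:3]@np.array([(col-c["cx"])/c["fx"],(r-c["cy"])/c["fy"],1]); o=T[:3,3]
    return o+d*(z-o[2])/d[2]
def save(c,n,box=None,s=1):
    im=c["img"][:,:,::-1]
    if box: im=im[box[1]:box[3],box[0]:box[2]]
    cv2.imwrite("pics/"+n,cv2.resize(im,None,fx=s,fy=s,interpolation=cv2.INTER_CUBIC))
E
python3 - <<'E'
from h import *
s=readout.sense(); print(s["t"],s["tcp_pos"],s["eef_rot"],s["ft_force"])
ims=[]
for n in("top","side"):
    c=camera(n); ims.append(c["img"])
    print(n,np.round(c["T"],3).tolist(),c["fx"])
    for l,z in(("blue_grip",.059),("yellow_grip",.059),("slot",.043)):
        for q in spotter.tip_of(c,l)[:3]: print(n,l,round(q["p"],2),np.round(q["at"]),np.round(ray(c,*q["at"],z),3))
    save(c,n+"0.png",None,1.5)
E
```

```text
0.0 [ 0.27105583 -0.56273273  0.21333365] [ 9.74925737e-01  2.22529593e-01 -7.57083946e-05 -6.18351716e-04] [ 0.15197857 -0.35736469 -0.28105846]
top [[0.005, -0.993, 0.12, 0.382], [-1.0, -0.006, -0.013, -0.119], [0.014, -0.12, -0.993, 0.949], [0.0, 0.0, 0.0, 1.0]] 383.5280945235654
top blue_grip 0.5 [181. 268.] [ 0.521 -0.152  0.059]
top yellow_grip 0.76 [122. 398.] [ 0.667 -0.465  0.059]
top yellow_grip 0.7 [267. 392.] [ 0.323 -0.437  0.059]
top yellow_grip 0.69 [262. 342.] [ 0.333 -0.321  0.059]
top slot 0.87 [193. 139.] [0.493 0.153 0.043]
side [[-0.98, -0.091, 0.178, 0.318], [-0.199, 0.508, -0.838, 0.736], [-0.014, -0.856, -0.516, 0.599], [0.0, 0.0, 0.0, 1.0]] 434.1435453989533
side blue_grip 0.54 [190. 252.] [ 0.524 -0.156  0.059]
side yellow_grip 0.8 [170. 333.] [ 0.335 -0.294  0.059]
side yellow_grip 0.79 [162. 264.] [ 0.524 -0.314  0.059]
side yellow_grip 0.75 [149. 340.] [ 0.323 -0.432  0.059]
side slot 0.73 [283. 232.] [0.496 0.154 0.043]
```

View pics/top0.png

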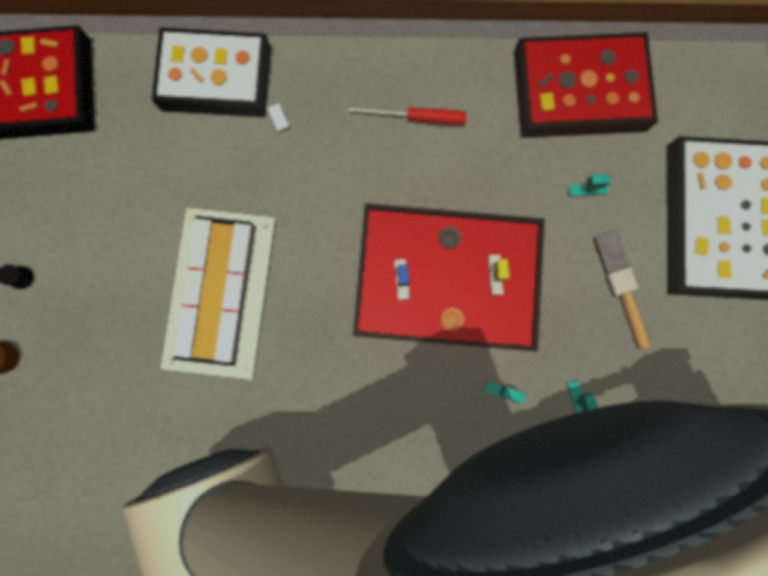

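View pics/side0.png

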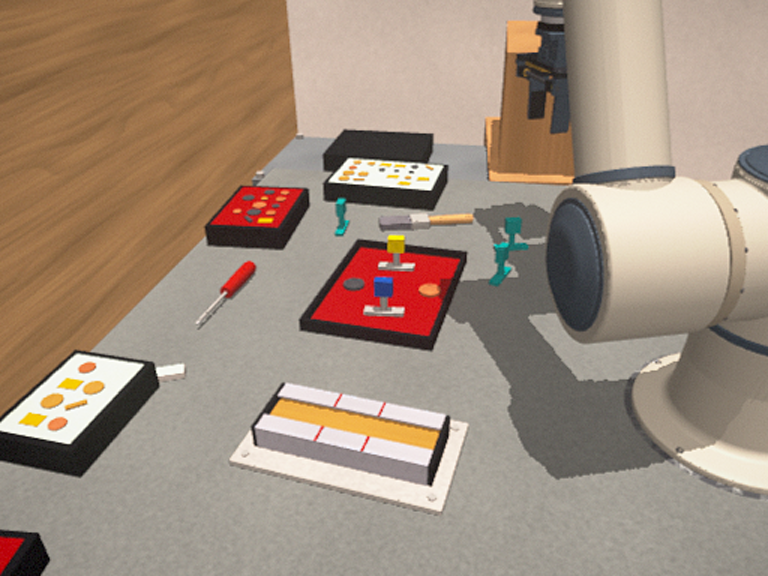

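Candidates (top-picture pixels as column,row): the blue-gripped stud is at (268,181) in the red case. The yellow one is at (335,180), and the turquoise look-alikes are at (398,122), (336,261) and (390,265). I choose (268,181) because it is the only blue grip. The channel slot is at (139,193), with red marks at (129,179), (157,181), (127,204) and (153,206).

```bash
python3 - <<'E'
from h import *
c=camera("top"); save(c,"crop1.png",(235,140,365,235),6)
hsv=cv2.cvtColor(c["img"],cv2.COLOR_RGB2HSV); H,S,V=[hsv[:,:,i].astype(int) for i in range(3)]
def pca(m,z):
    r,k=np.nonzero(m); P=np.array([ray(c,a,b,z)[:2] for a,b in zip(r,k)]); w,v=np.linalg.eigh(np.cov(P.T)); return P.mean(0).round(4),np.degrees(np.arctan2(v[1,1],v[0,1])).round(1),np.sqrt(w).round(4),len(r)
b=np.zeros(H.shape,bool)
# foot: white within blue box area
for nm,(x0,y0,x1,y1) in dict(blue=(255,165,280,206),yel=(320,162,345,204)).items():
    m=b.copy(); m[y0:y1,x0:x1]=True
    nr=m&~((S>120)&((H<8)|(H>170)))
    print(nm,pca(nr,.016))
    print(' grip',pca(m&(V>60)&(S>100)&(((H>100)&(H<130)) if nm=='blue' else ((H>22)&(H<38))),.074))
# red marks
m=b.copy(); m[165:220,115:170]=True
red=(m&(S>60)&((H<6)|(H>172))).astype(np.uint8)
n,l,st,ce=cv2.connectedComponentsWithStats(red)
for i in range(1,n):
    if st[i,4]>3: print(ce[i].round(1),st[i,4],ray(c,ce[i][1],ce[i][0],.043).round(4))
# brass (slot opening)
m=b.copy(); m[140:250,105:175]=True
print('brass',pca(m&(S>100)&(H>10)&(H<28),.035))
E
```

```text
blue (array([ 0.5151, -0.1528]), np.float64(-175.8), array([0.0062, 0.0193]), 236)
 grip (array([ 0.5133, -0.152 ]), np.float64(-171.6), array([0.0034, 0.0075]), 56)
yel (array([ 0.5262, -0.3109]), np.float64(177.1), array([0.0092, 0.0184]), 316)
 grip (array([ 0.5228, -0.3048]), np.float64(-179.5), array([0.0048, 0.0085]), 92)
[127.2 178.2] 4 [0.5272 0.1828 0.043 ]
[132. 179.] 5 [0.5255 0.1715 0.043 ]
[157.2 181.6] 14 [0.5197 0.1115 0.043 ]
[126.2 203.5] 13 [0.4669 0.1827 0.043 ]
[152.8 206.6] 11 [0.4598 0.1196 0.043 ]
brass (array([0.4921, 0.1503]), np.float64(173.8), array([0.0101, 0.0637]), 1351)
```

View pics/crop1.png

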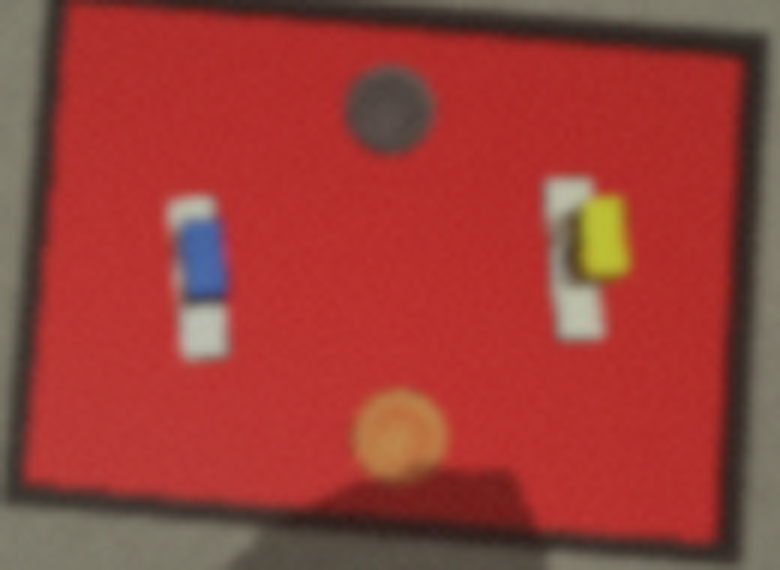

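The crop confirms the choice: the blue grip is at crop (205,260), with its foot running from (192,200) to (205,355). Stud yaw is about +4° and channel yaw about -6°. Next I'll move above the blue stud.

Emit:
play_rows(
  deltas=[
    {"dx": 400,"dy": -262,"dz": 0,"roll": 21.5},
    {"dx": 400,"dy": -262,"dz": 0,"roll": 21.5},
    {"dx": 400,"dy": -262,"dz": 0,"roll": 21.5},
    {"dx": 400,"dy": -262,"dz": 0,"roll": 21.5},
    {"dx": 400,"dy": -262,"dz": 40,"roll": 21.5},
    {"dx": 400,"dy": -262,"dz": 40,"roll": 21.5},
    {"dx": 400,"dy": -262,"dz": 40,"roll": 21.5},
    {"dx": 400,"dy": -262,"dz": 40,"roll": 21.5},
    {"dx": 400,"dy": -262,"dz": 40,"roll": 21.5},
    {"dx": 400,"dy": -262,"dz": 40,"roll": 21.5},
  ],
  fingers=0.2,
)

```text
t: 1.7
tcp_pos: [0.5178, -0.1537, 0.174]
eef_rot: [0.999, 0.037, -0.0, 0.0]
ft_force: [0.2, -0.2, -0.5]
width: 0.601
gripper_force: 0.0
```

```bash
cat >> h.py <<'E'
def tool():
    from scipy.spatial.transform import Rotation as R
    s=readout.sense(); M=R.from_quat(s["eef_rot"]).as_matrix(); return np.array(s["tcp_pos"]),M,s
def colpca(c,m,z):
    r,k=np.nonzero(m); P=np.array([ray(c,a,b,z)[:2] for a,b in zip(r,k)]); w,v=np.linalg.eigh(np.cov(P.T)); return P.mean(0).round(4),(np.degrees(np.arctan2(v[1,1],v[0,1]))).round(1),np.sqrt(w).round(4),len(r)
E
python3 - <<'E'
from h import *
p,M,s=tool(); print(s["t"],p.round(4),np.degrees(np.arctan2(M[1,0],M[0,0])),M[:,2].round(3),s["width"],s["joints"])
c=camera("wrist"); save(c,"w1.png",None,1.2)
hsv=cv2.cvtColor(c["img"],cv2.COLOR_RGB2HSV); H,S,V=[hsv[:,:,i].astype(int) for i in range(3)]
print(colpca(c,(V>60)&(S>100)&(H>100)&(H<130),.074))
for q in spotter.tip_of(c,"blue_grip")[:2]: print(q["p"],q["at"],ray(c,*q["at"],.059).round(4))
t=camera("side")
for q in spotter.tip_of(t,"blue_grip")[:2]: print(q["p"],q["at"],ray(t,*q["at"],.059).round(4))
E
```

```text
1.7 [ 0.5178 -0.1537  0.174 ] 4.248420617759039 [-0. -0. -1.] 0.6005070438315697 [-3.98948287e-01  4.20065167e-01  1.60580248e+00 -2.50191542e-04
  1.11564878e+00  1.09780908e+00]
(array([ 0.5168, -0.1515]), np.float64(-174.6), array([0.0042, 0.0098]), 518)
0.8 [190.6, 255.3] [ 0.5123 -0.1512  0.059 ]
0.77 [188.9, 254.1] [ 0.521  -0.1637  0.059 ]
```

View pics/w1.png

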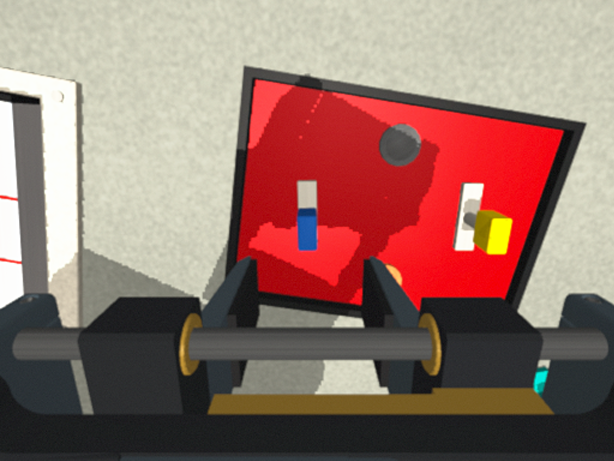

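The wrist view shows the blue grip at about (256,190) in native pixels, centred between the fingers with its axis aligned. I'll descend and grip.

Emit:
play_rows(
  deltas=[
    {"dx": -2,"dy": -2,"dz": 50},
    {"dx": -2,"dy": -2,"dz": 100},
    {"dx": -2,"dy": -2,"dz": 128},
    {"dx": -2,"dy": -2,"dz": 134},
    {"dx": -2,"dy": -2,"dz": 134},
  ],
)

```text
validation failed for argument at $.de...
```

Emit:
play_rows(
  deltas=[
    {"dz": 0},
    {"dz": 0},
    {"dz": 0},
    {"dz": 0},
    {"dz": 0},
    {"dz": 0},
  ],
  fingers=-1,
  squeeze=40,
)

```text
validation failed for argument at $.de...
```

Emit:
play_rows(
  deltas=[
    {"dx": -2,"dy": -2,"dz": 50,"roll": 0},
    {"dx": -2,"dy": -2,"dz": 100,"roll": 0},
    {"dx": -2,"dy": -2,"dz": 128,"roll": 0},
    {"dx": -2,"dy": -2,"dz": 134,"roll": 0},
    {"dx": -2,"dy": -2,"dz": 134,"roll": 0},
  ],
)

```text
t: 2.52
tcp_pos: [0.516, -0.1522, 0.0405]
eef_rot: [0.999, 0.036, 0.0, 0.0]
ft_force: [0.6, -0.6, -0.3]
width: 0.603
gripper_force: 0.0
```

Emit:
play_rows(
  deltas=[
    {"dx": 0,"dy": 0,"dz": 0,"roll": 0},
    {"dx": 0,"dy": 0,"dz": 0,"roll": 0},
    {"dx": 0,"dy": 0,"dz": 0,"roll": 0},
    {"dx": 0,"dy": 0,"dz": 0,"roll": 0},
    {"dx": 0,"dy": 0,"dz": 0,"roll": 0},
    {"dx": 0,"dy": 0,"dz": 0,"roll": 0},
  ],
  fingers=-1,
  squeeze=40,
)

```text
t: 3.28
tcp_pos: [0.5159, -0.1517, 0.0401]
eef_rot: [0.999, 0.037, 0.0, 0.0]
ft_force: [-1.4, 1.1, 6.1]
width: 0.174
gripper_force: 40.0
```

Emit:
play_rows(
  deltas=[
    {"dx": 0,"dy": 0,"dz": -50,"roll": 0},
    {"dx": 0,"dy": 0,"dz": -100,"roll": 0},
    {"dx": 0,"dy": -55,"dz": -120,"roll": 3},
    {"dx": 0,"dy": -115,"dz": -120,"roll": 10},
    {"dx": -1,"dy": -175,"dz": -120,"roll": 10},
    {"dx": -1,"dy": -235,"dz": -120,"roll": 10},
    {"dx": -1,"dy": -285,"dz": -120,"roll": 10},
    {"dx": -1,"dy": -303,"dz": -120,"roll": 10},
    {"dx": -1,"dy": -303,"dz": -120,"roll": 10},
    {"dx": -1,"dy": -303,"dz": -120,"roll": 10},
  ],
)

```text
t: 4.53
tcp_pos: [0.4926, 0.1494, 0.1598]
eef_rot: [0.999, -0.051, -0.0, 0.0]
ft_force: [-0.6, -0.8, -1.3]
width: 0.174
gripper_force: 40.0
```

```bash
python3 - <<'E'
from h import *
p,M,s=tool(); print(s["t"],p.round(4),np.degrees(np.arctan2(M[1,0],M[0,0])),s["width"],s["gripper_force"],s["ft_force"],s["joints"])
w=camera("wrist"); t=camera("side")
im=np.vstack([w["img"],t["img"][100:,:]]); im=np.hstack([w["img"][:, :],t["img"]])
cv2.imwrite("pics/pair.png",cv2.resize(im[:,:,::-1],(800,300),interpolation=cv2.INTER_AREA)); save(w,"w2.png",None,1.5)
for q in spotter.tip_of(w,"slot")[:1]: print('w',q["p"],q["at"],ray(w,*q["at"],.043).round(4))
for q in spotter.tip_of(t,"slot")[:1]: print('t',q["p"],q["at"],ray(t,*q["at"],.043).round(4))
for q in spotter.tip_of(t,"blue_grip")[:1]: print('t',q["p"],q["at"],ray(t,*q["at"],p[2]+.019).round(4))
for nm,c in(("w",w),("t",t)):
    hsv=cv2.cvtColor(c["img"],cv2.COLOR_RGB2HSV); H,S,V=[hsv[:,:,i].astype(int) for i in range(3)]
    red=((S>90)&((H<6)|(H>172))).astype(np.uint8); n,l,st,ce=cv2.connectedComponentsWithStats(red)
    for i in range(1,n):
        q=ray(c,ce[i][1],ce[i][0],.043)
        if st[i,4]>5 and abs(q[0]-.49)<.07 and abs(q[1]-.15)<.07: print(nm,ce[i].round(1),st[i,4],q.round(4))
E
```

```text
4.525 [0.4926 0.1494 0.1598] -5.822101138969729 0.17383840624769842 39.999672174453735 [-0.6498964  -0.83463631 -1.2653272 ] [ 1.78723607e-01  4.05680011e-01  1.68210949e+00 -3.41862075e-04
  1.05410208e+00  1.85130366e+00]
w 0.68 [184.6, 255.3] [0.4933 0.1519 0.043 ]
t 0.9 [282.8, 234.0] [0.4919 0.1535 0.043 ]
t 0.8 [220.6, 229.0] [0.4959 0.1481 0.1788]
w [225.8 157. ] 78 [0.5244 0.1778 0.043 ]
w [291.5 158. ] 78 [0.5168 0.1134 0.043 ]
w [226.  214.5] 46 [0.4641 0.1858 0.043 ]
w [290.6 214.7] 48 [0.457  0.1185 0.043 ]
t [225. 266.] 15 [0.5209 0.1107 0.043 ]
t [253.9 272.9] 12 [0.4612 0.12   0.043 ]
t [211.7 288.7] 19 [0.528  0.1763 0.043 ]
t [242.9 295.3] 18 [0.4682 0.1822 0.043 ]
```

View pics/w2.png

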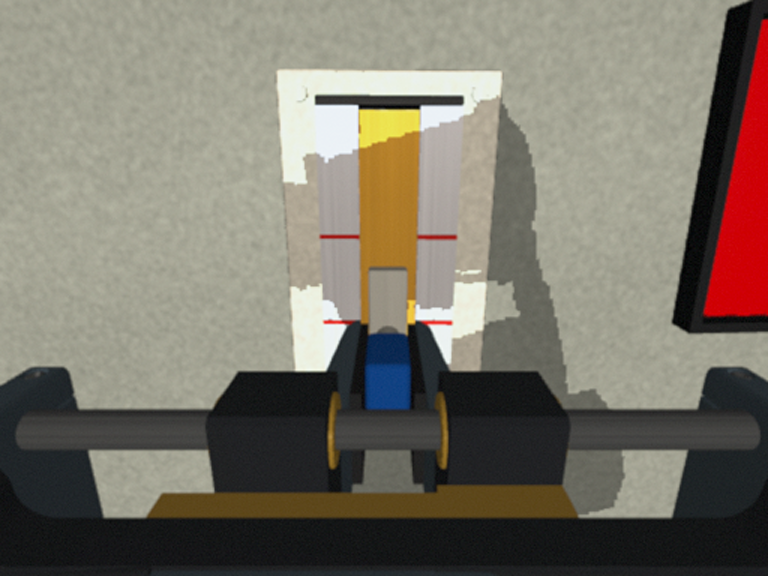

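View pics/pair.png

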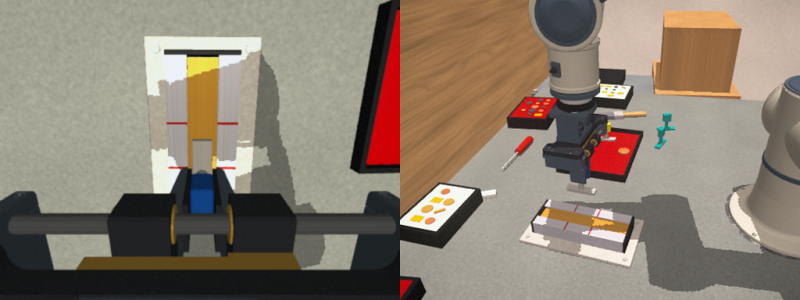

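The foot at (388,270-335) in w2.png is centred over the slot (360-418) and parallel to it. The marks' centre agrees with the TCP to within 1.5 mm. I'll lower it and press.

Emit:
play_rows(
  deltas=[
    {"dx": 0,"dy": 1,"dz": 40,"roll": 0.3},
    {"dx": 0,"dy": 1,"dz": 65,"roll": 0.3},
    {"dx": 0,"dy": 1,"dz": 80,"roll": 0.3},
    {"dx": 0,"dy": 1,"dz": 90,"roll": 0.3},
    {"dx": 0,"dy": 1,"dz": 96,"roll": 0.3},
    {"dx": 0,"dy": 1,"dz": 101,"roll": 0.3},
    {"dx": 0,"dy": 1,"dz": 101,"roll": 0.3},
    {"dx": 0,"dy": 1,"dz": 101,"roll": 0.3},
  ],
)

```text
t: 5.78
tcp_pos: [0.4925, 0.1494, 0.0593]
eef_rot: [0.999, -0.053, 0.0, 0.0]
ft_force: [-1.6, -3.1, 4.3]
width: 0.171
gripper_force: 40.0
```

```bash
python3 - <<'E'
from h import *
p,M,s=tool(); print(s["t"],p.round(4),s["ft_force"],s["wrist_torque"])
t=camera("side"); save(t,"s3.png",(170,200,330,340),5)
E
```

```text
5.775 [0.4925 0.1494 0.0593] [-1.63022614 -3.13566352  4.33166388] [-0.62860091  0.34888984 -0.09883152]
```

View pics/s3.png

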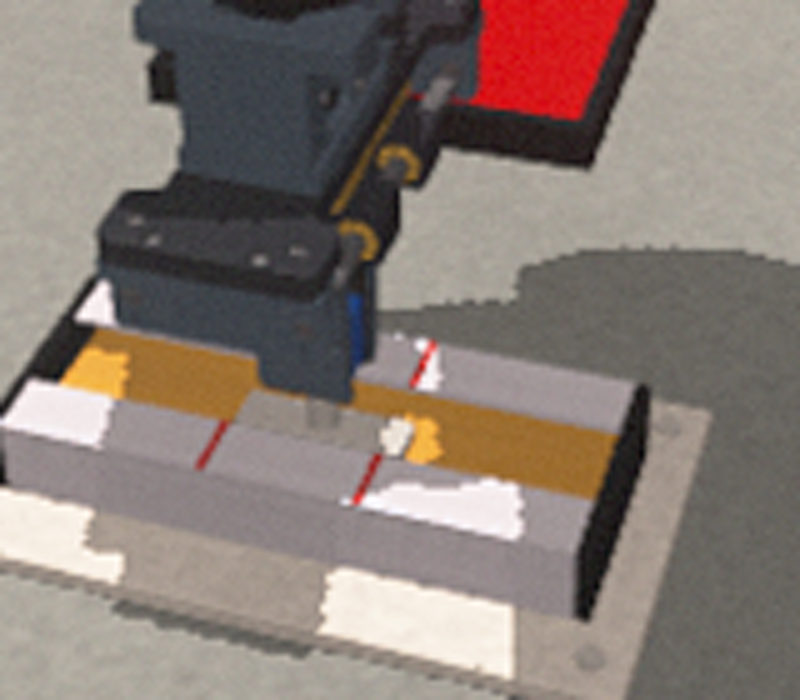

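The side crop shows the foot lengthwise in the slot at (310,425), between the marks, and the force reading means the plate is pressed about 6 mm. Now the quarter turn.

Emit:
play_rows(
  deltas=[
    {"dx": 0,"dy": 0,"dz": 1,"roll": -9},
    {"dx": 0,"dy": 0,"dz": 1,"roll": -18},
    {"dx": 0,"dy": 0,"dz": 1,"roll": -27},
    {"dx": 0,"dy": 0,"dz": 1,"roll": -36},
    {"dx": 0,"dy": 0,"dz": 1,"roll": -45},
    {"dx": 0,"dy": 0,"dz": 1,"roll": -54},
    {"dx": 0,"dy": 0,"dz": 1,"roll": -63},
    {"dx": 0,"dy": 0,"dz": 1,"roll": -72},
    {"dx": 0,"dy": 0,"dz": 1,"roll": -81},
    {"dx": 0,"dy": 0,"dz": 1,"roll": -90},
  ],
)

```text
t: 7.08
tcp_pos: [0.4929, 0.1498, 0.0584]
eef_rot: [0.742, 0.67, 0.001, 0.0]
ft_force: [-0.2, 1.0, 5.0]
width: 0.178
gripper_force: 40.0
```

Emit:
play_rows(
  deltas=[
    {"dx": 0,"dy": 0,"dz": 0,"roll": 0},
    {"dx": 0,"dy": 0,"dz": 0,"roll": 0},
    {"dx": 0,"dy": 0,"dz": 0,"roll": 0},
  ],
)

```text
t: 7.45
tcp_pos: [0.493, 0.1498, 0.0584]
eef_rot: [0.744, 0.669, 0.001, 0.0]
ft_force: [-0.8, -0.4, 5.5]
width: 0.175
gripper_force: 40.0
```

```bash
python3 - <<'E'
from h import *
p,M,s=tool(); print(s["t"],p.round(4),np.degrees(np.arctan2(M[1,0],M[0,0])),s["ft_force"],s["wrist_torque"],s["gripper_force"])
t=camera("side"); save(t,"s4.png",(170,200,330,340),5)
E
```

```text
7.45 [0.493  0.1498 0.0584] 83.91599287896587 [-0.81291381 -0.43059707  5.51229333] [-0.04809694 -0.00872319  0.05985447] 40.001195669174194
```

View pics/s4.png

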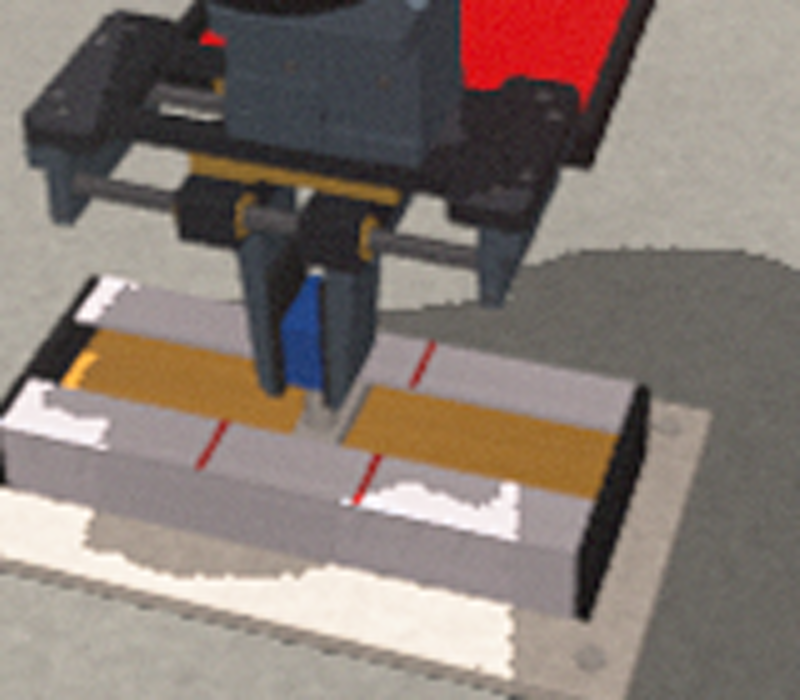

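The foot now lies across under both lips at (335,420), and the reported yaw of 83.9° is square to the channel. I'll ease it up against the lips, release and retreat.

Emit:
play_rows(
  deltas=[
    {"dx": 0,"dy": 0,"dz": -2,"roll": 0},
    {"dx": 0,"dy": 0,"dz": -4,"roll": 0},
    {"dx": 0,"dy": 0,"dz": -4,"roll": 0},
    {"dx": 0,"dy": 0,"dz": -4,"roll": 0},
  ],
  squeeze=10,
)

```text
t: 8.0
tcp_pos: [0.4928, 0.1496, 0.062]
eef_rot: [0.744, 0.669, 0.0, 0.0]
ft_force: [2.4, 1.8, 3.4]
width: 0.176
gripper_force: 10.0
```

Emit:
play_rows(
  deltas=[
    {"dx": 0,"dy": 0,"dz": 0,"roll": 0},
    {"dx": 0,"dy": 0,"dz": 0,"roll": 0},
    {"dx": 0,"dy": 0,"dz": 0,"roll": 0},
    {"dx": 0,"dy": 0,"dz": 0,"roll": 0},
    {"dx": 0,"dy": 0,"dz": 0,"roll": 0},
    {"dx": 0,"dy": 0,"dz": -30,"roll": 0},
    {"dx": 0,"dy": 0,"dz": -80,"roll": 0},
    {"dx": 0,"dy": 0,"dz": -130,"roll": 0},
    {"dx": 0,"dy": 0,"dz": -150,"roll": 0},
    {"dx": 0,"dy": 0,"dz": -150,"roll": 0},
  ],
  fingers=0,
)

```text
t: 9.25
tcp_pos: [0.4931, 0.1496, 0.2133]
eef_rot: [0.744, 0.669, 0.001, 0.001]
ft_force: [-0.4, -0.1, -0.6]
width: 0.501
gripper_force: 0.0
```

```bash
python3 - <<'E'
from h import *
p,M,s=tool(); print(s["t"],p.round(4),s["width"],s["ft_force"])
t=camera("side"); save(t,"s5.png",(150,110,350,340),2.6)
for l,z in(("blue_grip",.083),("yellow_grip",.059)):
    for q in spotter.tip_of(t,l)[:3]: print(l,q["p"],q["at"],ray(t,*q["at"],z).round(4))
E
```

```text
9.25 [0.4931 0.1496 0.2133] 0.501050189801643 [-0.41188295 -0.111103   -0.59523885]
blue_grip 0.96 [266.4, 233.1] [0.4916 0.1541 0.083 ]
blue_grip 0.3 [281.9, 232.7] [0.4821 0.1937 0.083 ]
yellow_grip 0.74 [151.6, 340.7] [ 0.3208 -0.4136  0.059 ]
yellow_grip 0.63 [168.8, 331.7] [ 0.3399 -0.3031  0.059 ]
yellow_grip 0.47 [163.0, 262.1] [ 0.5286 -0.3046  0.059 ]
```

View pics/s5.png

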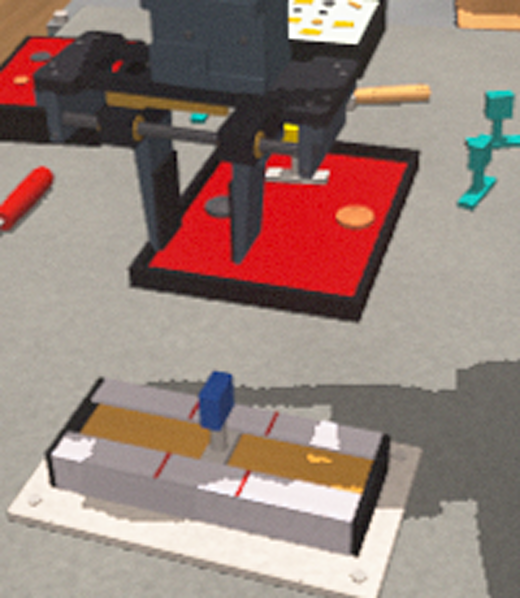

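The blue stud stands upright at (217,400), with its foot across the channel and caught under the lips. The yellow stud is still in place and the gripper is clear.

```bash
python3 -c "
from plant import arm; print(arm.finish_job())"
```

```text
the job is handed in; nothing more can be done
None
```

The blue stud stands upright in the channel, released, with its foot square across under both lips; the yellow stud is where it was. I handed the job in a little over 9 s on the robot's clock, and the hand-in returned no verdict.

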